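Complete the roller pile and hold the go-gauge at the mark

TASK

Lay (do not drop) the loose orange roller lengthwise in the gap on top of the two green rollers in the jig, centred on them, and let go of it. Then prove the pile with the yellow go-gauge bridge: pull it (its handle is the grey upright tab) against its spring over the pile until its white pointer lines up with the red mark clip, and finish while still holding it there against the spring, with the pile undisturbed. Leave the other things on the bench alone.

Things in the scene. Friction and masses are not known exactly. Their poses are not given: they have to be found in the camera images.
- jig: fixed black stacking jig, base plate 180 x 129 x 8 mm. Origin on the bench surface under the centre of the two-roller trough; x runs along the trough and the lying rollers towards the parked bridge, y to its left, z up. The base plate spans x -60 to +120, y -53 to +75 mm, top at z 8 (trough floor). Trough 74 mm long and 73 mm wide inside, side walls up to z 28, end walls up to z 16. The bridge slides along -x of the jig.
- top_roller: loose orange roller, cylinder 36 mm diameter, 70 mm long, 0.12 kg (varies 0.7 to 1.4 times), flat aluminium ends; origin at its centre, x along its axis (either way round; y and z turn as it rolls). It starts lying lengthwise in the grey rest. Saddled on the two green rollers its centre lies at y 0, z 57 mm in the jig frame
- roller_left: green roller, same size, lying in the trough on the jig's +y side; origin at its centre, x along its axis; its centre at y +18, z 26 mm in the jig frame
- roller_right: green roller, same size, lying in the trough on the jig's -y side; origin at its centre, x along its axis; its centre at y -18, z 26 mm in the jig frame
- rest: fixed grey rest on the bench that carries the loose roller at the start: plate 64 x 44 x 3 mm with two rails along its x, 8 mm high, at y 12 to 16 mm on either side; origin at the centre of its underside. The roller's centre lies 21.4 mm above the bench in it, its axis along the rest's x
- bridge (a joint): slide of the yellow go-gauge bridge along the jig: 0 when parked by its spring at the jig's far end (bridge centre at jig x +90 mm), grows in m as it is pulled along the jig's -x, stop at 0.135. Spring: about 3 N at 0, rising 0.5 N per cm, and it runs back as soon as it is let go; nothing latches it. Bridge: yellow portal 14 mm thick along x and 104 mm wide, legs at y 46 to 52 mm on both sides, cross bar from z 80 to z 90 mm: it passes 5 mm over a well seated pile
- tab_grip (a point): middle of the grey upright tab on the bridge's cross bar: tab 14 mm thick along the jig's x, 40 mm wide along the jig's y, 30 mm tall, from z 90 to z 120 mm; the point moves with the bridge. Axes parallel to the jig's
- pointer (a point): middle of the white pointer, a 4 mm wide bar sticking out 9 mm from the foot of the bridge's left (+y) leg, 14 mm above the bench, 56 mm left of the jig's centre line; moves with the bridge. It lines up with the mark when it has the same x in the jig frame as the mark clip
- mark_clip: red mark clip fixed upon the left (+y) edge of the jig's base plate, blade 4 mm thick along the jig's x, 11 mm along y, 14 mm tall, 67 mm left of the centre line; origin at the centre of its underside, in the middle of the blade's thickness; axes parallel to the jig's. It is set 65 to 105 mm in front of the parked pointer
- film_tape: ring roll of amber tape, 74 mm diameter, 15 mm high; its origin is the centre of its underside; a bystander, leave it alone
- heatsink: black finned heat sink, 40 x 40 x 22 mm; its origin is the centre of its underside; a bystander, leave it alone
- board_green: small green circuit board, 52 x 70 x 12 mm; its origin is the centre of its underside; a bystander, leave it alone
- side_cutters: red-handled side cutters lying flat, 43 x 109 x 12 mm; its origin is the centre of its underside; a bystander, leave it alone
There are look-alikes about, which are no part of the job. Several things have the shape of the top_roller; the one meant has the colours described above. Leave any purple look-alike of the roller_left alone.

How it is judged:
By the outcome, as a careful person would: the job done as asked, in the order asked, and still so for the second after the job is handed in, while the arm keeps its last pose, push and grip.
It also fails if it takes over 51 s, if anything falls off the work surface, if the arm or the gripper's body presses on something with over 40 N, if the wrist force passes 120 N, or if a joint passes its speed limit or range.

ROBOT

A 7-joint arm with a two-finger parallel gripper is mounted at the origin on a cart in front of the work surface, level with it; the furniture and walls round the work are solid. World frame = base frame: x ahead of the robot, y to its left, z up, the work surface at z = 0. Lengths are in m, angles in rad, forces in N, time in s.
With the tool pointing down it reaches from about 0.35 to 0.9 m from the base axis. Payload 8.1 kg.
Tool frame: the origin (TCP) lies between the finger pads; the fingertips stand 17 mm ahead of it and the grasp point (between the pads) lies 2 mm behind it; y points along the fingers, x is the direction in which the jaws open and shut, and the axes are right-handed (so a half turn about y gives the same grasp; the last joint's range is limited). The gripper opens to 85 mm and grips with 20 to 120 N. Pads are 22 mm wide; open, the fingers measure 114 mm over their backs; the gripper's body (76 mm by 85 mm) begins 54 mm behind the grasp point. The pads swing forward as they close: fully open they stand 13 mm farther back than shut.
Start: joints at [1.096, 0.434, 0.025, 1.573, -0.012, 1.134, -0.075], TCP at [0.227, -0.582, 0.248] pointing down, gripper open.
Joint ranges: [-2.62, 2.62], [-0.44, 2.09], [-1.27, 1.32], [0.08, 2.57], [-1.32, 4.46], [0.12, 2], [-2.74, 2.74]. Speed limits (rad/s): [2.22, 2.22, 3.01, 3.01, 3.14, 3.14, 3.14].

INTERFACE

Orientations are given as [roll, pitch, yaw] about the fixed x, y, z axes, in that order (R = Rz(yaw) Ry(pitch) Rx(roll)).
In Python, from workcell import ctrl gives the robot as it stands.
- The arm moves only by the tool servo_tool, never from a script. Its argument "deltas" is a list of rows, each a list of 7 numbers: the shift along the world's x, y, z in mm, then the turn, a rotation vector about the world's x, y, z in degrees, then the closure, from -1 (fully open) to 1 (shut), so that 0 is half open. A call has 1 to 8 rows; each row shifts and turns the commanded pose from where the row before left it; what a row does not reach is not made up. A row lasts 1/12 s, in which the tool goes at most 41.7 mm and 7.16 degrees, less where a joint would pass 70% of its speed; a pose out of reach is approached as far as the arm can. A call with a gripper value outside its range is refused whole. The fingers move at their own pace and stop on an object; "force" is the grip in N (left out, the last holds). Time passes only in rows, so rows that do not move let the fingers close. It gives the time, the measured TCP pose, the force and the opening at its end, in the units of the state.
- ctrl.get_obs(): the state, without advancing time (a new reading comes with each control period).
- ctrl.grab_frame(name): name is "side" or "top"; returns a dict with "img" (420x560x3 uint8, red, green, blue), "z_map" (420x560 float32, m along the optical axis (not along the pixel's ray), 0 where there is no reading), "vertical_fov" (degrees; the focal length in pixels is half the picture's height over the tangent of half this angle, whatever the lens; pixels are square), "cx", "cy" (the principal point, pixels), "extrinsics" (4x4, takes a point from world to camera coordinates). Camera axes: x right, y down, z forward; pixel columns grow to the right and rows downward; lengths in m; the calibration is good to about 2 mm. A picture is of the moment at which its call begins.
- ctrl.close_job(): hands the job in, once; it reports no verdict.
Trained networks look in a picture, given as the dict that the camera call returned (one of the last four; its "shot" number tells which), for a name from the list of things; names that differ only in an ending like _2 or _b are one class to them, and where a whole thing is asked for, a point or a joint stands for the part that bears it (a point fixed in the world has none). Each returns a list of dicts, best first, with "confidence" (0 to 1); they miss things now and then, are a little off and sometimes report something else, mostly with a low value. They report only what shows in the picture. A call takes as long as a camera call. They do not tell look-alikes from the thing itself.
- ctrl.regions_of(picture, query): "mask" (420x560 bool, what is visible of it) and "rect" ([centre column, centre row, width, height] in pixels, round what is visible of it).
- ctrl.pinpoint(picture, query): "location" ([column, row] in pixels: a listed point, or the origin of a listed thing).
The state is a dict: "t": time; "qpos": joint angles; "joint_vel": joint speeds; "joint_torque": joint torques, N m; "tcp_pos": TCP position; "orientation": TCP orientation; "wrist_force": force on the tool from outside, world axes, zero at the start; "wrist_torque": the same for the moment, N m; "opening": finger opening in m.
Only numpy, scipy, OpenCV 4.12 (cv2) and the standard library are available. Lean on these libraries where they do the work, as an engineer would, in place of code of your own. Each camera call takes 0.05 s, during which the arm holds its last target.

## Working session

There is one attempt and no reset: what is moved stays moved. The work goes in short steps, Python scripts to look and compute and a tool call to move; the robot and the scene stay as the last step left them, time stands still between calls to the robot, and variables do not carry over. Pictures are saved under pics/ and viewed, and the job is handed in when it is done.

Besides the shell and the picture viewer there is one more tool, called after "Request:" by a JSON object that holds its "api" and its "payload". servo_tool: Moves the arm, as the interface text tells. Its arguments: {"type":"object","properties":{"deltas":{"type":"array","items":{"type":"array","items":{"type":"number"}}},"force":{"type":"number"}},"required":["deltas"]}

```bash
mkdir -p pics; ls
cat > h.py <<'E'
import numpy as np, cv2, pickle
from workcell import ctrl
def grab(n,save=None):
    p=ctrl.grab_frame(n)
    if save: cv2.imwrite('pics/'+save,p['img'][:,:,::-1])
    return p
def K(p):
    f=p['img'].shape[0]/2/np.tan(np.radians(p['vertical_fov'])/2); return f,p['cx'],p['cy']
def cloud(p):
    f,cx,cy=K(p); z=p['z_map']; v,u=np.mgrid[:z.shape[0],:z.shape[1]]
    P=np.stack([(u-cx)/f*z,(v-cy)/f*z,z],-1); E=np.array(p['extrinsics'])
    W=(P-E[:3,3])@E[:3,:3]
    W[z==0]=np.nan
    return W
def proj(p,X):
    E=np.array(p['extrinsics']);f,cx,cy=K(p)
    c=np.atleast_2d(X)@E[:3,:3].T+E[:3,3]
    return np.c_[c[:,0]/c[:,2]*f+cx,c[:,1]/c[:,2]*f+cy]
def ray(p,uv,z):
    "intersect pixel ray with world plane z"
    E=np.array(p['extrinsics']);f,cx,cy=K(p)
    d=E[:3,:3].T@np.array([(uv[0]-cx)/f,(uv[1]-cy)/f,1]); o=-E[:3,:3].T@E[:3,3]
    return o+d*(z-o[2])/d[2]
E
python3 - <<'E'
from h import *
for n in('top','side'):
    p=grab(n,n+'0.png'); pickle.dump(p,open(n+'0.pkl','wb'))
    print(n,K(p),np.round(p['extrinsics'],3).tolist())
print(ctrl.get_obs())
E
```

```text
pics
top (np.float64(539.2455323740386), 277.31859372746396, 202.72106515986368) [[0.016, -1.0, 0.005, 0.054], [-0.99, -0.017, -0.14, 0.544], [0.14, -0.003, -0.99, 1.708], [0.0, 0.0, 0.0, 1.0]]
side (np.float64(394.82685862803044), 287.0177304059821, 202.82810590438024) [[-0.996, -0.092, 0.012, 0.528], [-0.058, 0.513, -0.857, 0.085], [0.073, -0.854, -0.516, 1.307], [0.0, 0.0, 0.0, 1.0]]
{'t': 0.1, 'qpos': array([ 1.09636295,  0.43515497,  0.02500018,  1.57402748, -0.01159535,
        1.13400196, -0.07511934]), 'joint_vel': array([-2.83421782e-03, -1.04503423e-03, -4.58079639e-06, -3.37194106e-03,
        6.32478369e-04,  1.79885088e-03, -1.10920615e-03]), 'joint_torque': array([ 2.90457938e-03, -6.71753883e+01,  1.02812637e+00, -3.16903925e+01,
        1.58199726e-02,  7.25432896e-03,  5.02698879e-05]), 'tcp_pos': array([ 0.22685391, -0.58190335,  0.24759544]), 'orientation': array([-1.57094316e+00,  1.43931510e-03, -1.19907418e+00]), 'wrist_force': array([-0.03597239, -0.05688601, -0.7054317 ]), 'wrist_torque': array([0.04409917, 0.04047112, 0.02928501]), 'opening': 0.08584997863970091}
```

View pics/top0.png

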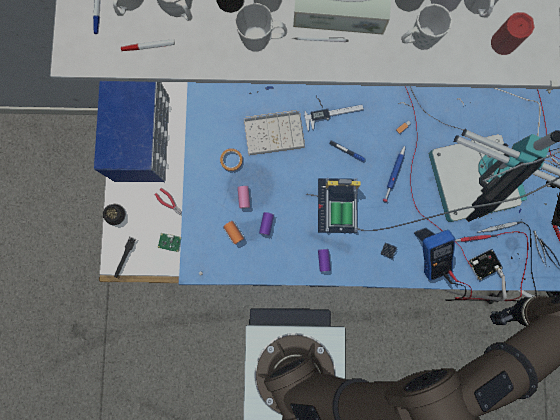

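View pics/side0.png

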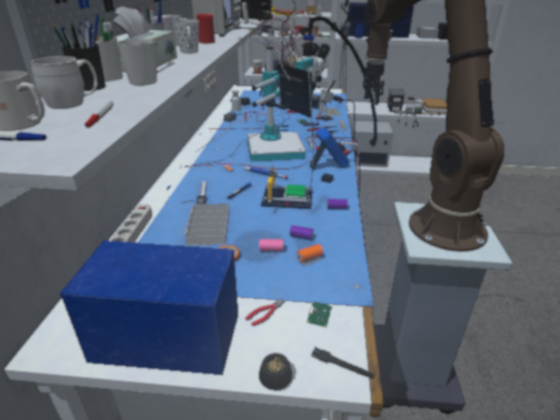

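Run:
```python
from h import *
p=pickle.load(open('top0.pkl','rb'))
im=p['img'][:,:,::-1]
a=cv2.resize(im[170:280,205:295],None,fx=5,fy=5,interpolation=cv2.INTER_CUBIC)
b=cv2.resize(im[165:275,300:370],None,fx=5,fy=5,interpolation=cv2.INTER_CUBIC)
cv2.imwrite('pics/crop.png',np.hstack([a,b]))
q=pickle.load(open('side0.pkl','rb'))
im=q['img'][:,:,::-1]
a=cv2.resize(im[160:275,220:360],None,fx=5,fy=5,interpolation=cv2.INTER_CUBIC)
cv2.imwrite('pics/crops.png',a)
for n,p_ in(('top',p),('side',q)):
    W=cloud(p_)
    for name in ['top_roller','rest','jig','mark_clip','roller_left','roller_right']:
        try:
            for r in ctrl.regions_of(p_,name)[:4]: print(n,name,round(r['confidence'],2),np.round(r['rect'],1),np.round(np.nanmedian(W[r['mask']],0),4))
        except Exception as e: print(e)
    for name in ['tab_grip','pointer','mark_clip','jig','rest','top_roller']:
        for r in ctrl.pinpoint(p_,name)[:4]: print(n,'PIN',name,round(r['confidence'],2),np.round(r['location'],1))
```

```text
top top_roller 0.69 [235.2 232.4  20.8  23. ] [0.4455 0.2032 0.0364]
top top_roller 0.53 [265.6 224.6  21.4  21.5] [0.4766 0.0975 0.0324]
top top_roller 0.53 [244.3 195.8  18.6  25.3] [0.5621 0.1737 0.0319]
top jig 0.84 [338.6 203.9  44.3  56. ] [ 0.5637 -0.1271  0.0118]
top jig 0.66 [235.  233.4  16.2  20.8] [0.4461 0.203  0.0364]
top jig 0.53 [165.9 202.3  26.2  24.6] [0.5463 0.4198 0.0056]
top roller_left 0.77 [336.  213.6  11.6  24.6] [ 0.51   -0.1268  0.0406]
top roller_left 0.58 [322.5 260.1  15.8  23. ] [ 0.3639 -0.0893  0.0325]
top roller_right 0.67 [348.9 212.9   7.4  24.8] [ 0.5145 -0.1623  0.0406]
top PIN tab_grip 0.71 [235.2 229.5]
top PIN tab_grip 0.54 [343.5 180.7]
top PIN pointer 0.75 [321.6 188.5]
top PIN jig 0.91 [341.8 212.9]
top PIN jig 0.57 [348.9 212. ]
top PIN rest 0.59 [235.2 234.1]
top PIN top_roller 0.78 [263.2 224.4]
top PIN top_roller 0.67 [234.8 234.6]
top PIN top_roller 0.52 [241.1 194.8]
side top_roller 0.79 [301.2 231.8  29.1  12.8] [0.4731 0.1116 0.0304]
side top_roller 0.75 [273.3 246.5  24.4   8.8] [0.56   0.1885 0.0306]
side top_roller 0.67 [310.9 254.9  30.5  14.2] [0.444  0.217  0.0339]
side top_roller 0.31 [272.4 182.6  10.4  35.1] [ 0.6001 -0.1113  0.0756]
side rest 0.38 [313.8 262.9  21.3  11.1] [0.4367 0.2224 0.0067]
side jig 0.78 [288.  187.8  51.8  38.2] [ 0.565  -0.1014  0.0124]
side roller_left 0.61 [338.2 204.1  20.6  10.9] [ 0.3584 -0.0758  0.0283]
side roller_left 0.5 [295.2 192.9  18.   11.7] [ 0.5126 -0.1139  0.0407]
side PIN tab_grip 0.66 [272.8 172.7]
side PIN pointer 0.55 [271.4 200.4]
side PIN mark_clip 0.64 [308.3 256.8]
side PIN jig 0.83 [297.4 198.9]
side PIN rest 0.58 [308.2 260.8]
side PIN top_roller 0.82 [273.8 245.7]
side PIN top_roller 0.81 [301.6 231.3]
side PIN top_roller 0.78 [306.  255.6]
```

View pics/crop.png

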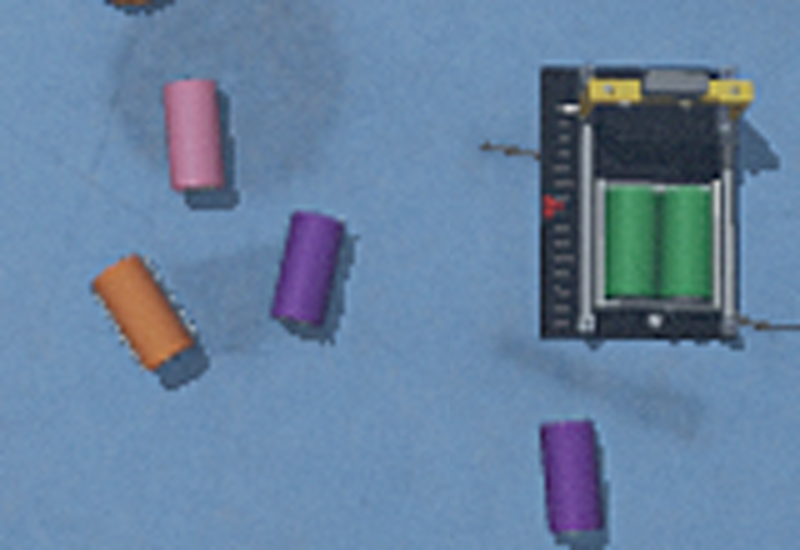

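View pics/crops.png

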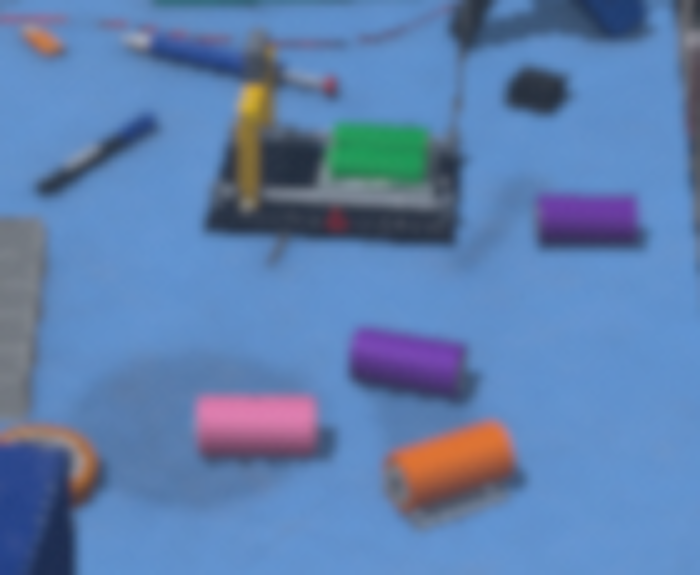

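The candidates for the orange roller in the top view are:
- orange (234,232), lying in a grey rest
- pink (244,196)
- purple (267,223)
- purple (324,260)

The crop confirms that the orange one at (234,232) is the one meant. The jig is at about (340,205), with the bridge parked at the top of the picture (world +x), the red clip at about (321,206) and the pointer at about (324,186).

Next I fit the poses.

```bash
cat >> h.py <<'E'
from scipy.optimize import least_squares
def hsvmask(p,lo,hi,box):
    h=cv2.cvtColor(p['img'],cv2.COLOR_RGB2HSV); m=cv2.inRange(h,np.array(lo),np.array(hi))>0
    b=np.zeros_like(m); b[box[1]:box[3],box[0]:box[2]]=1
    return m&b
def fitcyl(P,zc,r=0.018,L=0.07):
    "axis horizontal at height zc: find x,y,yaw ; ends from extents"
    c0=np.median(P[:,:2],0); d=P[:,:2]-c0; 
    best=None
    for y0 in np.linspace(0,np.pi,7)[:-1]:
        f=lambda q: np.hypot((P[:,0]-q[0])*-np.sin(q[2])+(P[:,1]-q[1])*np.cos(q[2]),P[:,2]-zc-q[3])-r
        g=lambda q: np.r_[f(q),0.1*((P[:,:2].mean(0)-q[:2])@[np.cos(q[2]),np.sin(q[2])])]
        s=least_squares(g,[*c0,y0,0],loss='soft_l1',f_scale=0.002)
        a=(P[:,0]-s.x[0])*np.cos(s.x[2])+(P[:,1]-s.x[1])*np.sin(s.x[2])
        lo,hi=np.percentile(a,[1,99])
        if best is None or s.cost<best[0]: best=(s.cost,s.x,lo,hi)
    c,x,lo,hi=best; m=(lo+hi)/2
    return np.array([x[0]+m*np.cos(x[2]),x[1]+m*np.sin(x[2])]),np.degrees(x[2]),x[3],hi-lo,np.sqrt(2*c/len(P))
E
python3 - <<'E'
from h import *
P={n:pickle.load(open(n+'0.pkl','rb')) for n in('top','side')}
bo={'top':[220,218,250,250],'side':[290,235,330,270]}
bg={'top':[325,195,360,232],'side':[280,180,310,202]}
for n,p in P.items():
    W=cloud(p)
    m=hsvmask(p,[5,110,60],[20,255,255],bo[n]); Q=W[m]; Q=Q[~np.isnan(Q).any(1)]; Q=Q[(Q[:,2]>.02)&(Q[:,2]<.045)]
    print(n,'orange',m.sum(),len(Q),fitcyl(Q,.0214))
    m=hsvmask(p,[45,90,50],[80,255,255],bg[n]); Q=W[m]; Q=Q[~np.isnan(Q).any(1)]
    print('green',m.sum(),Q.mean(0),Q.min(0),Q.max(0), cv2.minAreaRect((Q[:,:2]*1000).astype(np.float32)))
    m=hsvmask(p,[0,120,80],[8,255,255],[315,198,328,212] if n=='top' else [280,198,295,210])
    v,u=np.nonzero(m); print('red',len(u),u.mean() if len(u) else 0,v.mean() if len(u) else 0, ray(p,[u.mean(),v.mean()],.016) if len(u) else '')
    m=hsvmask(p,[20,120,80],[35,255,255],[310,175,365,195] if n=='top' else [260,170,285,205])
    Q=W[m];Q=Q[~np.isnan(Q).any(1)];print('yellow',m.sum(),np.median(Q,0),Q.min(0),Q.max(0))
    Q=Q[(Q[:,2]>.08)]; print(cv2.minAreaRect((Q[:,:2]*1000).astype(np.float32)))
# base plate from top: world cloud z 4..14 mm near jig dark
p=P['top'];W=cloud(p);g=p['img'].max(2)
m=np.zeros(g.shape,bool);m[172:238,315:372]=1
m&=(g<70)
v,u=np.nonzero(m);Q=np.array([ray(p,[a,b],.008)*1000 for a,b in zip(u,v)],np.float32)
print(len(u),cv2.minAreaRect(Q[:,:2].copy()))
E
```

```text
top orange 209 200 (array([0.44661916, 0.20310842]), np.float64(34.19939503462853), np.float64(0.0003593951343515611), np.float64(0.06623587950106131), np.float64(0.0023458136249040135))
green 445 [ 0.51303485 -0.14346683  0.04062741] [ 0.47942618 -0.17820739  0.02103582] [ 0.5499205  -0.11077591  0.0551677 ] ((514.4816284179688, -144.4431610107422), (70.5438003540039, 67.0761489868164), 0.368508517742157)
red 0 0 0 
yellow 60 [ 0.60232817 -0.12300928  0.0905007 ] [ 0.59669473 -0.19418002  0.0831522 ] [ 0.60980387 -0.09552116  0.09817985]
((603.6111450195312, -144.87686157226562), (98.635498046875, 12.96536636352539), 89.46528625488281)
side orange 208 207 (array([0.4468951 , 0.20707146]), np.float64(34.17188876562478), np.float64(0.002099614143931598), np.float64(0.06411460675100508), np.float64(0.0016146807989531435))
green 206 [ 0.51214148 -0.12838467  0.04017327] [ 0.47623313 -0.1845867   0.00843135] [ 0.55474305 -0.10233682  0.05082582] ((515.1778564453125, -143.7123565673828), (75.06946563720703, 85.49296569824219), 2.7819433212280273)
red 0 0 0 
yellow 67 [ 0.60246947 -0.09392751  0.06938885] [ 0.59436681 -0.19377335  0.02274046] [ 0.60734028 -0.08627854  0.09440041]
((599.359375, -105.53718566894531), (10.617958068847656, 37.31945037841797), 7.012467384338379)
808 ((542.031982421875, -141.10183715820312), (176.17039489746094, 140.8487091064453), 0.9521273374557495)
```

Request:
{"api": "servo_tool", "payload": {"deltas": [[22,34,0,0,0,0,-1],[22,34,0,0,0,0,-1],[22,34,0,0,0,0,-1],[22,34,0,0,0,0,-1],[22,34,0,0,0,0,-1],[22,34,0,0,0,0,-1],[22,34,0,0,0,0,-1],[22,34,0,0,0,0,-1]]}}

```text
t: 1.97
tcp_pos: [0.4038, -0.3086, 0.2486]
orientation: [-1.57, -0.001, -1.199]
wrist_force: [0.7, -0.3, 0.1]
opening: 0.0853
```

Request:
{"api": "servo_tool", "payload": {"deltas": [[5,40,0,0,0,1.6,-1],[5,40,0,0,0,1.6,-1],[5,40,0,0,0,1.6,-1],[5,40,0,0,0,1.6,-1],[5,40,0,0,0,1.6,-1],[5,40,0,0,0,1.6,-1],[5,40,0,0,0,1.6,-1],[5,40,0,0,0,1.6,-1]]}}

```text
t: 2.63
tcp_pos: [0.4429, 0.0116, 0.2487]
orientation: [-1.57, -0.001, -0.975]
wrist_force: [1.5, -0.3, -0.2]
opening: 0.0854
```

Request:
{"api": "servo_tool", "payload": {"deltas": [[1,38,-10,0,0,0,-1],[1,38,-20,0,0,0,-1],[1,38,-25,0,0,0,-1],[1,38,-25,0,0,0,-1],[0,30,-25,0,0,0,-1],[0,10,-25,0,0,0,-1],[0,0,0,0,0,0,-1]]}}

```text
t: 3.22
tcp_pos: [0.4444, 0.1965, 0.1196]
orientation: [-1.575, 0.003, -0.971]
wrist_force: [-1.1, -0.6, 0.4]
opening: 0.085
```

Run:
```python
from h import *
o=ctrl.get_obs();print(o['tcp_pos'],o['orientation'])
p=grab('side');q=grab('top')
a=cv2.resize(p['img'][170:280,240:370,::-1],None,fx=4,fy=4,interpolation=cv2.INTER_CUBIC)
b=cv2.resize(q['img'][170:280,190:250,::-1],None,fx=4,fy=4,interpolation=cv2.INTER_CUBIC)
cv2.imwrite('pics/c1.png',np.hstack([a,b]))
```

```text
[0.44435355 0.19653233 0.11955583] [-1.57535844  0.00253171 -0.97085929]
```

View pics/c1.png

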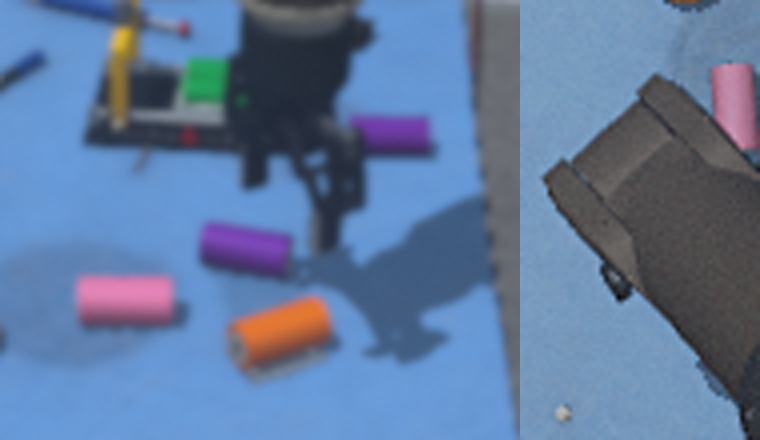

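Request:
{"api": "servo_tool", "payload": {"deltas": [[2,8,-12,0,0,0,-0.4],[0,0,-25,0,0,0,-0.4],[0,0,-20,0,0,0,-0.4],[0,0,-10,0,0,0,-0.4],[0,0,0,0,0,0,-0.4],[0,0,0,0,0,0,-0.4]]}}

```text
t: 3.82
tcp_pos: [0.4495, 0.2014, 0.0571]
orientation: [-1.57, -0.001, -0.977]
wrist_force: [0.1, 0.7, -0.2]
opening: 0.0597
```

Request:
{"api": "servo_tool", "payload": {"deltas": [[-2,3,-10,0,0,0,-0.4],[0,0,-10,0,0,0,-0.4],[0,0,-9.5,0,0,0,-0.4],[0,0,0,0,0,0,-0.4],[0,0,0,0,0,0,-0.4]]}}

```text
t: 4.23
tcp_pos: [0.4463, 0.2049, 0.026]
orientation: [-1.572, 0.0, -0.975]
wrist_force: [0.2, 0.9, 0.2]
opening: 0.0599
```

Run:
```python
from h import *
p=grab('side')
a=cv2.resize(p['img'][190:290,250:360,::-1],None,fx=6,fy=6,interpolation=cv2.INTER_CUBIC)
cv2.imwrite('pics/c2.png',a)
```

```text
(no output)
```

View pics/c2.png

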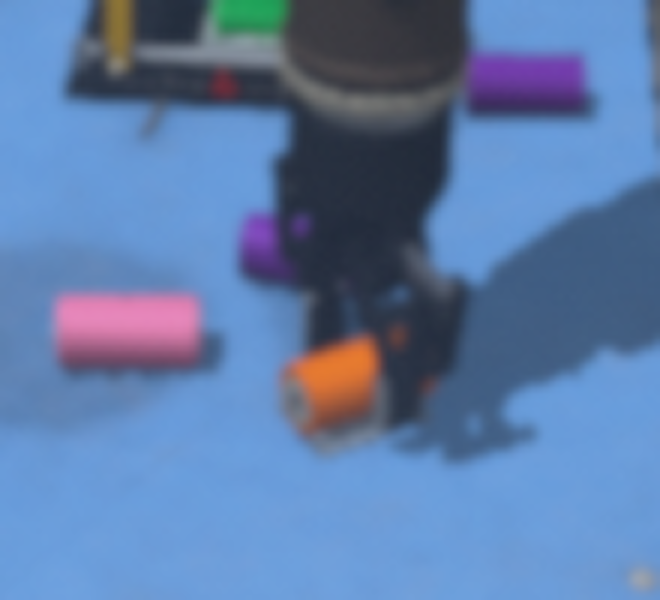

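Request:
{"api": "servo_tool", "payload": {"deltas": [[0,0,1.5,0,0,0,0.3],[0,0,0,0,0,0,0.3],[0,0,0,0,0,0,0.3],[0,0,0,0,0,0,0.3],[0,0,0,0,0,0,0.6],[0,0,0,0,0,0,0.6]], "force": 40}}

```text
t: 4.78
tcp_pos: [0.4468, 0.2063, 0.0287]
orientation: [-1.569, 0.001, -0.975]
wrist_force: [-3.1, 3.2, 5.5]
opening: 0.0348
```

Request:
{"api": "servo_tool", "payload": {"deltas": [[0,0,8,0,0,0,0.6],[0,0,20,0,0,0,0.6],[0,0,25,0,0,0,0.6],[0,0,25,0,0,0,0.6],[0,0,20,0,0,0,0.6],[0,0,0,0,0,0,0.6],[0,0,0,0,0,0,0.6]]}}

```text
t: 5.37
tcp_pos: [0.4477, 0.2048, 0.1274]
orientation: [-1.568, -0.001, -0.977]
wrist_force: [-0.6, 0.6, -0.8]
opening: 0.035
```

Run:
```python
from h import *
p=grab('side')
a=cv2.resize(p['img'][170:270,250:360,::-1],None,fx=6,fy=6,interpolation=cv2.INTER_CUBIC)
cv2.imwrite('pics/c3.png',a)
o=ctrl.get_obs();print(o['tcp_pos'],o['orientation'],o['opening'],o['wrist_force'])
```

```text
[0.44698123 0.20447753 0.12633123] [-1.57052714e+00 -7.47383472e-04 -9.76519077e-01] 0.03417270602525305 [-0.3049238   0.55178568 -0.10168513]
```

View pics/c3.png

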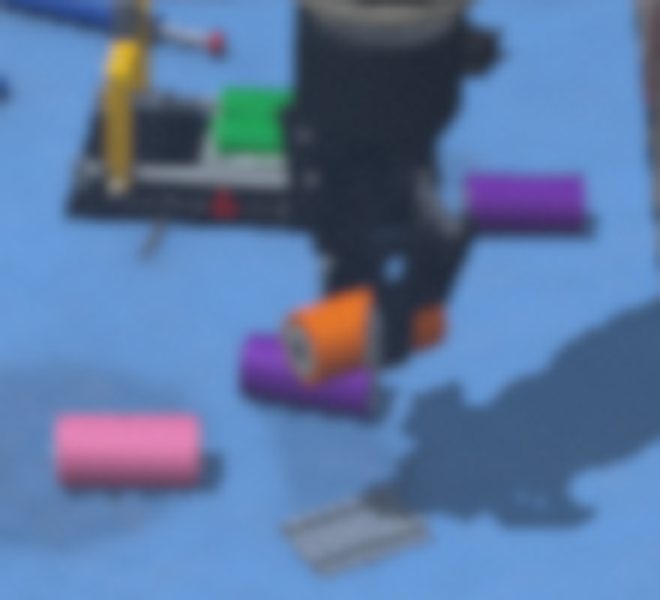

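Request:
{"api": "servo_tool", "payload": {"deltas": [[3,-20,2,0,0,-3,0.6],[8,-35,2,0,0,-5,0.6],[8,-40,0,0,0,-5,0.6],[8,-40,0,0,0,-5,0.6],[8,-40,0,0,0,-5,0.6],[8,-40,0,0,0,-5,0.6],[8,-40,0,0,0,-4,0.6],[6,-40,0,0,0,-2,0.6]]}}

```text
t: 6.08
tcp_pos: [0.5032, -0.0921, 0.129]
orientation: [-1.573, -0.0, -1.573]
wrist_force: [0.9, 0.3, -0.5]
opening: 0.0346
```

Request:
{"api": "servo_tool", "payload": {"deltas": [[4,-32,0,0,0,0,0.6],[3,-16,0,0,0,0,0.6],[0,-5,0,0,0,0,0.6],[0,0,0,0,0,0,0.6],[0,0,0,0,0,0,0.6]]}}

```text
t: 6.5
tcp_pos: [0.5101, -0.1419, 0.1293]
orientation: [-1.573, 0.001, -1.569]
wrist_force: [0.8, 1.4, -0.6]
opening: 0.0344
```

Run:
```python
from h import *
p=grab('side');q=grab('top');pickle.dump(p,open('side1.pkl','wb'));pickle.dump(q,open('top1.pkl','wb'))
a=cv2.resize(p['img'][140:220,240:340,::-1],None,fx=6,fy=6,interpolation=cv2.INTER_CUBIC)
cv2.imwrite('pics/c4.png',a)
b=cv2.resize(q['img'][170:250,300:400,::-1],None,fx=6,fy=6,interpolation=cv2.INTER_CUBIC)
cv2.imwrite('pics/c4t.png',b)
o=ctrl.get_obs();print(o['tcp_pos'],o['orientation'],o['opening'],o['wrist_force'],o['qpos'])
```

```text
[ 0.51051241 -0.1409532   0.12971077] [-1.57177541e+00  8.90281065e-04 -1.56666438e+00] 0.0345801615201261 [-0.19227269 -0.21703789 -0.29925032] [ 0.33620217  0.43007664 -0.22169585  1.9278784   0.12734078  0.79811289
 -1.52177813]
```

View pics/c4.png

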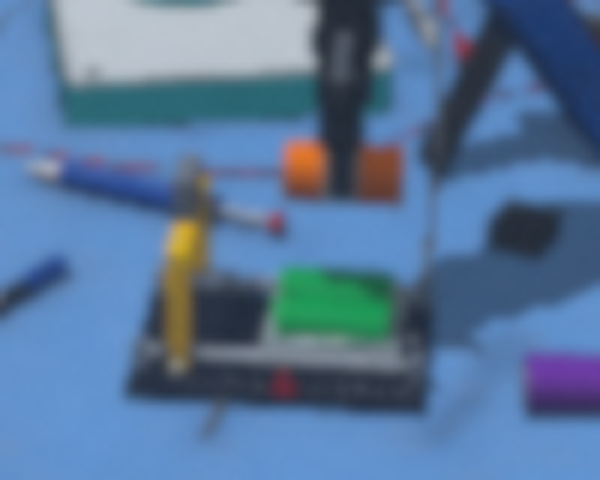

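View pics/c4t.png

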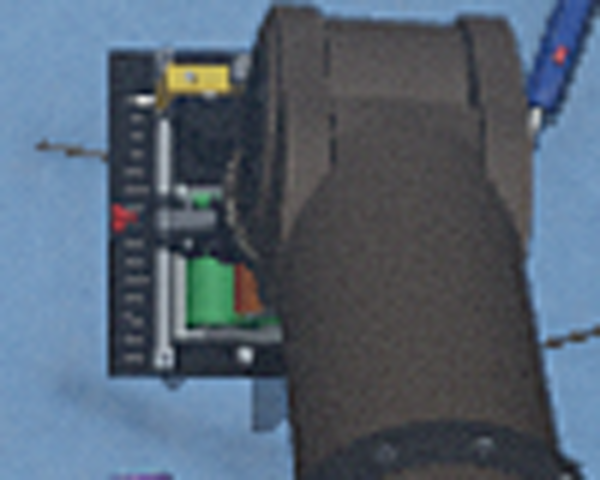

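```bash
cat > m.py <<'E'
from h import *
import sys
p=pickle.load(open(sys.argv[1],'rb'));W=cloud(p);o=eval(sys.argv[2])
def rep(nm,m):
    Q=W[m];Q=Q[~np.isnan(Q).any(1)]
    v,u=np.nonzero(m)
    print(nm,len(u),'cols',u.min(),u.max(),'x pct',np.round(np.percentile(Q[:,0],[0,2,50,98,100])*1000,1),'y',np.round(np.percentile(Q[:,1],[2,50,98])*1000,1),'z',np.round(np.percentile(Q[:,2],[2,50,98])*1000,1))
    for c in range(u.min(),u.max()+1):
        vv=v[u==c]; print(c,len(vv),vv.min(),vv.max(),end=' | ')
    print()
rep('orange',hsvmask(p,[3,110,40],[20,255,255],o))
rep('green',hsvmask(p,[45,90,40],[80,255,255],[280,180,312,200]))
E
python3 m.py side1.pkl [280,160,312,178]
python3 - <<'E'
from h import *
p=pickle.load(open('top0.pkl','rb'))
# plate edges: subpixel on gray rows
im=cv2.GaussianBlur(p['img'],(0,0),0.7).astype(float)
B=im[:,:,2]
# left edge: blue mat (bright) -> dark
def edge(prof,pos,fall):
    d=np.diff(prof); d=-d if fall else d
    i=np.argmax(d); s=0
    if 0<i<len(d)-1:
        a,b,c=d[i-1:i+2]; s=.5*(a-c)/(a-2*b+c)
    return pos+i+.5+s
L=[(edge(B[r,312:328],312,True),r) for r in list(range(182,192))+list(range(200,230))]
L=np.array(L);
from numpy.polynomial import polynomial as PP
for k in range(3):
    c=np.polyfit(L[:,1],L[:,0],1);res=L[:,0]-np.polyval(c,L[:,1]);L=L[abs(res)<max(.4,2*res.std())]
print('left',c,res.std(),len(L)); 
a=ray(p,[np.polyval(c,182),182],.008);b=ray(p,[np.polyval(c,228),228],.008);d=a-b;print(a,b,'yaw',np.degrees(np.arctan2(d[1],d[0])))
T=np.array([(u,edge(B[224:240,u],224,False)) for u in range(322,345)])
for k in range(3):
    c=np.polyfit(T[:,0],T[:,1],1);res=T[:,1]-np.polyval(c,T[:,0]);T=T[abs(res)<max(.4,2*res.std())]
a=ray(p,[323,np.polyval(c,323)],.004);b=ray(p,[345,np.polyval(c,345)],.004);print('bottom',len(T),res.std(),a,b,'yaw',np.degrees(np.arctan2((a-b)[1],(a-b)[0]))-90)
T=np.array([(u,edge(B[172:185,u],172,True)) for u in range(309,332)])
E
```

```text
orange 72 cols 288 305 x pct [479.8 480.1 525.3 539.9 540.2] y [-139.5 -127.7 -120.7] z [120.1 132.2 140.9]
288 6 165 170 | 289 8 164 171 | 290 8 164 171 | 291 8 164 171 | 292 8 164 171 | 293 6 164 169 | left [-1.80602885e-03  3.17865334e+02] 0.024141468493804896 40
[ 0.61880556 -0.06964472  0.008     ] [ 0.46588289 -0.07025164  0.008     ] yaw 0.22739399532498702
bottom 21 0.12149782914598575 [ 0.4518014  -0.08883355  0.004     ] [ 0.45258881 -0.16097617  0.004     ] yaw 0.62533005158636Traceback (most recent call last):
  File "m.py", line 11, in <module>
    rep('orange',hsvmask(p,[3,110,40],[20,255,255],o))
    ~~~^^^^^^^^^^^^^^^^^^^^^^^^^^^^^^^^^^^^^^^^^^^^^^^
  File "m.py", line 9, in rep
    vv=v[u==c]; print(c,len(vv),vv.min(),vv.max(),end=' | ')
                                ~~~~~~^^
    return umr_minimum(a, axis, None, out, keepdims, initial, where)
ValueError: zero-size array to reduction operation minimum which has no identity
```

```bash
sed -i 's/vv=v\[u==c\]; print/vv=v[u==c]\n        if len(vv): print/' m.py; python3 m.py side1.pkl [280,160,312,178]
```

```text
orange 72 cols 288 305 x pct [479.8 480.1 525.3 539.9 540.2] y [-139.5 -127.7 -120.7] z [120.1 132.2 140.9]
288 6 165 170 | 289 8 164 171 | 290 8 164 171 | 291 8 164 171 | 292 8 164 171 | 293 6 164 169 | 301 6 166 171 | 302 6 166 171 | 303 6 166 171 | 304 6 166 171 | 305 4 166 169 | 
green 197 cols 285 305 x pct [476.4 479.4 515.  550.8 554.5] y [-162.2 -120.3 -105.4] z [22.8 41.4 47.5]
285 3 190 192 | 286 8 187 194 | 287 10 186 195 | 288 11 185 195 | 289 11 185 195 | 290 11 185 195 | 291 11 185 195 | 292 10 186 195 | 293 10 186 195 | 294 10 186 195 | 295 10 186 195 | 296 10 186 195 | 297 10 186 195 | 298 11 186 196 | 299 10 187 196 | 300 10 187 196 | 301 10 187 196 | 302 10 187 196 | 303 10 187 196 | 304 8 188 195 | 305 3 190 192 |
```

Run:
```python
from h import *
p=pickle.load(open('side1.pkl','rb'))
im=p['img'].astype(int)
for r in (167,168,169): print([tuple(im[r,c]) for c in range(285,290)],[tuple(im[r,c]) for c in range(303,310)])
for r in (190,191): print([tuple(im[r,c]) for c in range(282,289)],[tuple(im[r,c]) for c in range(303,310)])
for uv,z in (((287.5,168),.132),((307,168),.132),((297.2,168),.132),((295.6,190),.041),((285.3,190),.041),((305.8,190),.041)): print(uv,ray(p,uv,z))
print(ctrl.get_obs()['tcp_pos'])
```

```text
[(np.int64(101), np.int64(130), np.int64(178)), (np.int64(124), np.int64(125), np.int64(159)), (np.int64(162), np.int64(115), np.int64(120)), (np.int64(190), np.int64(109), np.int64(76)), (np.int64(201), np.int64(107), np.int64(48))] [(np.int64(124), np.int64(71), np.int64(47)), (np.int64(125), np.int64(71), np.int64(48)), (np.int64(124), np.int64(74), np.int64(57)), (np.int64(120), np.int64(88), np.int64(94)), (np.int64(110), np.int64(112), np.int64(145)), (np.int64(95), np.int64(126), np.int64(174)), (np.int64(83), np.int64(121), np.int64(170))]
[(np.int64(97), np.int64(114), np.int64(156)), (np.int64(115), np.int64(109), np.int64(138)), (np.int64(147), np.int64(103), np.int64(106)), (np.int64(171), np.int64(98), np.int64(69)), (np.int64(181), np.int64(97), np.int64(49))] [(np.int64(120), np.int64(69), np.int64(48)), (np.int64(122), np.int64(71), np.int64(50)), (np.int64(121), np.int64(73), np.int64(58)), (np.int64(118), np.int64(88), np.int64(95)), (np.int64(108), np.int64(112), np.int64(147)), (np.int64(97), np.int64(130), np.int64(180)), (np.int64(89), np.int64(131), np.int64(18
[... 1449 characters left out ...]
, (np.int64(37), np.int64(154), np.int64(91))] [(np.int64(33), np.int64(141), np.int64(84)), (np.int64(43), np.int64(126), np.int64(83)), (np.int64(58), np.int64(104), np.int64(86)), (np.int64(66), np.int64(86), np.int64(89)), (np.int64(62), np.int64(73), np.int64(84)), (np.int64(50), np.int64(60), np.int64(72)), (np.int64(46), np.int64(55), np.int64(70))]
(287.5, 168) [ 0.54113174 -0.12252988  0.132     ]
(307, 168) [ 0.47317253 -0.13053667  0.132     ]
(297.2, 168) [ 0.50734979 -0.12650999  0.132     ]
(295.6, 190) [ 0.51115697 -0.13093613  0.041     ]
(285.3, 190) [ 0.54835597 -0.12667329  0.041     ]
(305.8, 190) [ 0.47427098 -0.13516309  0.041     ]
[ 0.51051241 -0.1409532   0.12971077]
```

Request:
{"api": "servo_tool", "payload": {"deltas": [[4.5,-4,-5,0,0,0,0.6],[0,0,-15,0,0,0,0.6],[0,0,-15,0,0,0,0.6],[0,0,-10,0,0,0,0.6],[0,0,-8,0,0,0,0.6],[0,0,0,0,0,0,0.6],[0,0,0,0,0,0,0.6],[0,0,0,0,0,0,0.6]]}}

```text
t: 7.27
tcp_pos: [0.5158, -0.1468, 0.0776]
orientation: [-1.57, -0.0, -1.569]
wrist_force: [0.5, -0.4, -1.1]
opening: 0.035
```

Run:
```python
from h import *
p=grab('side');q=grab('top');pickle.dump(p,open('side2.pkl','wb'))
a=cv2.resize(p['img'][150:210,270:330,::-1],None,fx=9,fy=9,interpolation=cv2.INTER_CUBIC)
cv2.imwrite('pics/c5.png',a)
o=ctrl.get_obs();print(o['tcp_pos'],o['orientation'],o['opening'],o['wrist_force'])
```

```text
[ 0.51585913 -0.14689543  0.07782636] [-1.56958499e+00 -3.02117613e-04 -1.56902527e+00] 0.03461237064070034 [ 0.04966387 -0.759712    0.12962174]
```

View pics/c5.png

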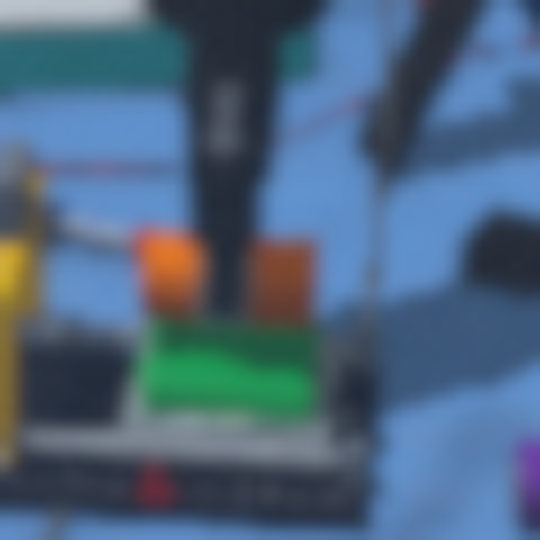

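Run:
```python
from h import *
p=pickle.load(open('side2.pkl','rb'))
for uv,z in (((295.17-.5,180.5),.078),((295.67-.5,192),.041)): print(uv,ray(p,uv,z))
c=p['img'].astype(float)
g=c[:,:,1]-(c[:,:,0]+c[:,:,2])/2; o=c[:,:,0]-c[:,:,2]
print(np.round(g[190:194,280:312].mean(0)).astype(int)); print(np.round(o[177:183,280:312].mean(0)).astype(int))
```

```text
(294.67, 180.5) [ 0.51561982 -0.13419553  0.078     ]
(295.17, 192) [ 0.51161223 -0.11602948  0.041     ]
[-3 -3 -3  1 15 39 64 81 85 87 88 89 89 89 88 87 85 81 78 76 77 77 75 66
 46 21  5 -1 -2 -2 -3 -3]
[ -89  -87  -86  -79  -49   18   91  134  144  144  131   96   47    5
  -17  -20  -13    8   35   56   64   64   63   54   14  -46  -90 -104
 -105  -99  -84  -71]
```

Request:
{"api": "servo_tool", "payload": {"deltas": [[-2,2,-3,0,0,0,0.6],[0,0,-3,0,0,0,0.6],[0,0,-2,0,0,0,0.6],[0,0,-2,0,0,0,0.6],[0,0,0,0,0,0,0.6],[0,0,0,0,0,0,0.6]]}}

```text
t: 7.87
tcp_pos: [0.5133, -0.1449, 0.067]
orientation: [-1.571, 0.0, -1.569]
wrist_force: [0.1, -0.0, -0.7]
opening: 0.0346
```

```bash
python3 -c "
from h import *
o=ctrl.get_obs();print(o['tcp_pos'],o['orientation'],o['opening'],o['wrist_force'],o['wrist_torque'])"
```

```text
[ 0.51326549 -0.14488409  0.06697946] [-1.57110057e+00  1.79624199e-06 -1.56911805e+00] 0.034581308978523205 [ 0.07049637 -0.01663019 -0.70996236] [ 0.00970152 -0.01253461  0.0181547 ]
```

Good alignment; slow descent to contact.

Request:
{"api": "servo_tool", "payload": {"deltas": [[0,0,-1,0,0,0,0.6],[0,0,0,0,0,0,0.6],[0,0,-1,0,0,0,0.6],[0,0,0,0,0,0,0.6],[0,0,0,0,0,0,0.6]]}}

```text
t: 8.28
tcp_pos: [0.5135, -0.1447, 0.0653]
orientation: [-1.571, 0.0, -1.569]
wrist_force: [-0.1, 1.0, 0.8]
opening: 0.0343
```

Request:
{"api": "servo_tool", "payload": {"deltas": [[0,0,-0.7,0,0,0,0.6],[0,0,0,0,0,0,0.6],[0,0,0,0,0,0,0.6]]}}

```text
t: 8.53
tcp_pos: [0.5135, -0.1443, 0.065]
orientation: [-1.57, 0.0, -1.569]
wrist_force: [-1.7, 2.4, 9.1]
opening: 0.0342
```

```bash
python3 -c "
from h import *
p=grab('side');pickle.dump(p,open('side3.pkl','wb'))
a=cv2.resize(p['img'][150:210,270:330,::-1],None,fx=9,fy=9,interpolation=cv2.INTER_CUBIC)
cv2.imwrite('pics/c6.png',a)
o=ctrl.get_obs();print(o['tcp_pos'],o['orientation'],o['opening'],o['wrist_force'],o['wrist_torque'])"
```

```text
[ 0.51352625 -0.14432548  0.06500974] [-1.57034390e+00  2.77191483e-04 -1.56862933e+00] 0.03475464535192156 [-1.04652342  1.21071465  8.89879355] [ 0.51009393  0.52384388 -0.00084784]
```

View pics/c6.png

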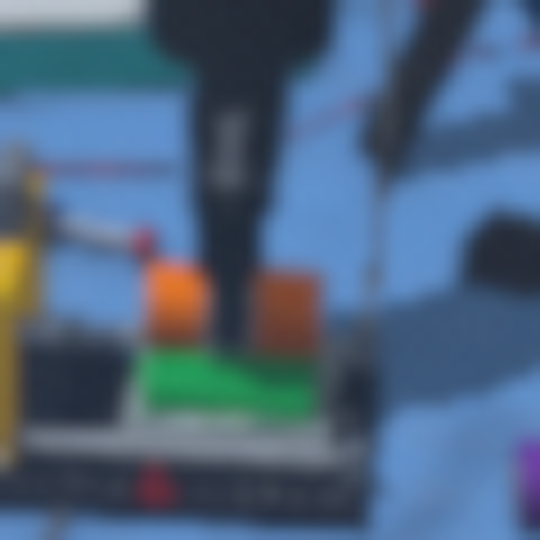

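Request:
{"api": "servo_tool", "payload": {"deltas": [[0,0,0.5,0,0,0,0.5],[0,0,0,0,0,0,0.16],[0,0,0,0,0,0,0.1],[0,0,0,0,0,0,0.05],[0,0,0,0,0,0,0.0],[0,0,0,0,0,0,-0.1],[0,0,0,0,0,0,-0.2],[0,0,0,0,0,0,-0.3]]}}

```text
t: 9.25
tcp_pos: [0.5133, -0.1449, 0.0649]
orientation: [-1.571, -0.0, -1.569]
wrist_force: [0.3, -0.3, -0.1]
opening: 0.0558
```

Request:
{"api": "servo_tool", "payload": {"deltas": [[0,0,0,0,0,0,-0.4],[0,0,0,0,0,0,-0.4],[0,0,5,0,0,0,-0.4],[0,0,10,0,0,0,-0.4],[0,0,20,0,0,0,-0.4],[0,0,25,0,0,0,-0.4],[0,0,25,0,0,0,-0.4],[0,0,15,0,0,0,-0.4]]}}

```text
t: 9.92
tcp_pos: [0.5143, -0.1449, 0.1684]
orientation: [-1.568, -0.001, -1.569]
wrist_force: [0.6, -0.0, 0.5]
opening: 0.06
```

```bash
python3 -c "
from h import *
p=grab('side');pickle.dump(p,open('side4.pkl','wb'))
q=grab('top')
a=cv2.resize(p['img'][150:210,260:330,::-1],None,fx=9,fy=9,interpolation=cv2.INTER_CUBIC)
cv2.imwrite('pics/c7.png',a)
cv2.imwrite('pics/c7t.png',cv2.resize(q['img'][160:250,300:400,::-1],None,fx=6,fy=6,interpolation=cv2.INTER_CUBIC))
o=ctrl.get_obs();print(o['tcp_pos'],o['orientation'],o['opening'],o['wrist_force'],o['wrist_torque'])
c=p['img'].astype(float)
g=c[:,:,1]-(c[:,:,0]+c[:,:,2])/2; o=c[:,:,0]-c[:,:,2]
print(np.round(g[190:194,280:312].mean(0)).astype(int)); print(np.round(o[181:187,280:312].mean(0)).astype(int))
"
```

```text
[ 0.5152271  -0.14514409  0.16871051] [-1.56490549e+00 -1.35000629e-03 -1.56922273e+00] 0.0598496170882024 [-0.20899422 -0.00953836 -0.19495921] [-0.03708371  0.01945185  0.00729981]
[-3 -3 -3  1 15 38 62 78 83 84 85 85 84 84 84 84 84 83 82 82 81 81 80 73
 54 26  6 -1 -3 -3 -3 -3]
[-89 -91 -90 -89 -78 -38  31  96 129 135 137 139 140 141 143 145 146 147
 148 149 149 146 140 129  94  25 -50 -90 -96 -86 -69 -62]
```

View pics/c7.png

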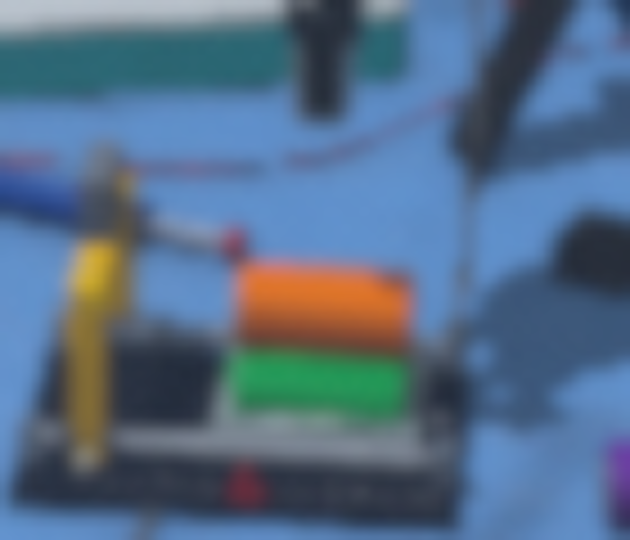

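View pics/c7t.png

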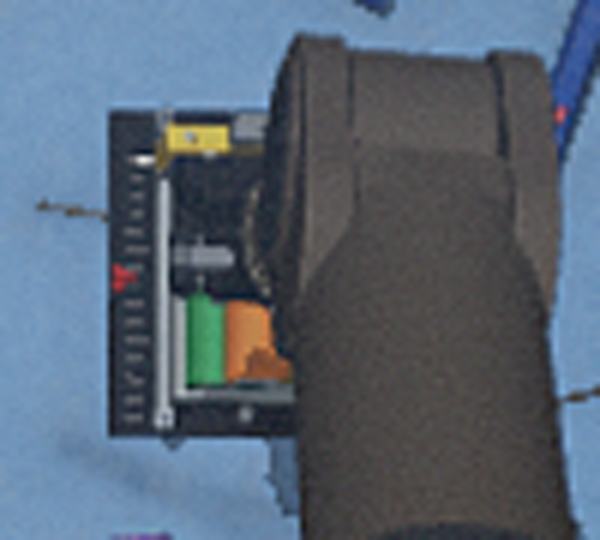

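Request:
{"api": "servo_tool", "payload": {"deltas": [[5,0,5,0,0,7,-0.4],[11,0,5,0,0,7,-0.4],[12,0,2,0,0,7,-0.4],[12,0,0,0,0,7,-0.4],[12,0,0,0,0,7,-0.4],[12,0,0,0,0,7,-0.4],[12,0,0,0,0,7,-0.4],[12,0,0,0,0,7,-0.4]]}}

```text
t: 10.68
tcp_pos: [0.6015, -0.1449, 0.1767]
orientation: [-1.571, 0.001, -0.586]
wrist_force: [0.5, -0.4, 0.1]
opening: 0.0597
```

Request:
{"api": "servo_tool", "payload": {"deltas": [[0,0,0,0,0,7,-0.4],[0,0,0,0,0,7,-0.4],[0,0,0,0,0,7,-0.4],[0,0,0,0,0,7,-0.4],[0,0,0,0,0,6,-0.4],[0,0,0,0,0,0,-0.4],[0,0,0,0,0,0,-0.4]]}}

```text
t: 11.27
tcp_pos: [0.601, -0.145, 0.1766]
orientation: [-1.57, 0.001, -0.002]
wrist_force: [0.3, -0.5, 0.7]
opening: 0.0594
```

```bash
python3 -c "
from h import *
p=grab('side')
a=cv2.resize(p['img'][130:210,250:340,::-1],None,fx=7,fy=7,interpolation=cv2.INTER_CUBIC)
cv2.imwrite('pics/c8.png',a)
q=grab('top')
cv2.imwrite('pics/c8t.png',cv2.resize(q['img'][150:250,300:400,::-1],None,fx=6,fy=6,interpolation=cv2.INTER_CUBIC))
o=ctrl.get_obs();print(o['tcp_pos'],o['orientation'],o['opening'],o['wrist_force'])
"
```

```text
[ 0.60116288 -0.1449013   0.17680456] [-1.57073873e+00  2.79762605e-04 -1.77330836e-03] 0.059704525486332 [-0.17112617  0.68308445  0.08243488]
```

View pics/c8.png

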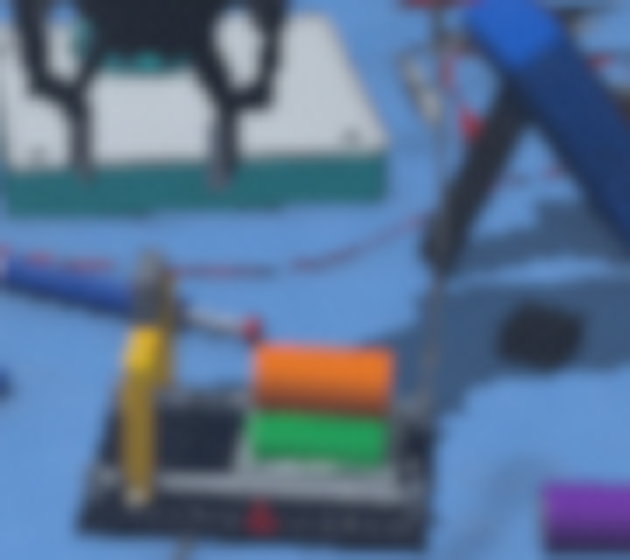

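View pics/c8t.png

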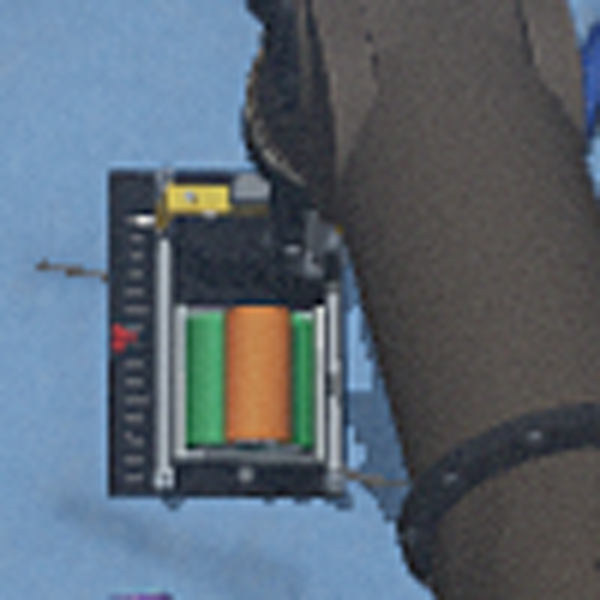

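Request:
{"api": "servo_tool", "payload": {"deltas": [[1,0,-8,0,0,0,-0.4],[0,0,-18,0,0,0,-0.4],[0,0,-18,0,0,0,-0.4],[0,0,-14,0,0,0,-0.4],[0,0,-8,0,0,0,-0.4],[0,0,0,0,0,0,-0.4],[0,0,0,0,0,0,-0.4]]}}

```text
t: 11.95
tcp_pos: [0.6023, -0.1446, 0.1107]
orientation: [-1.571, 0.001, 0.001]
wrist_force: [0.1, 0.1, 1.2]
opening: 0.0602
```

```bash
python3 -c "
from h import *
p=grab('side')
a=cv2.resize(p['img'][130:210,250:340,::-1],None,fx=7,fy=7,interpolation=cv2.INTER_CUBIC)
cv2.imwrite('pics/c9.png',a)
o=ctrl.get_obs();print(o['tcp_pos'],o['orientation'],o['opening'],o['wrist_force'])
"
```

```text
[ 0.6027795  -0.14467524  0.11144727] [-1.57079064e+00 -7.24954320e-04  1.47964027e-03] 0.06019192364660017 [0.48683319 0.18545136 0.36918323]
```

View pics/c9.png

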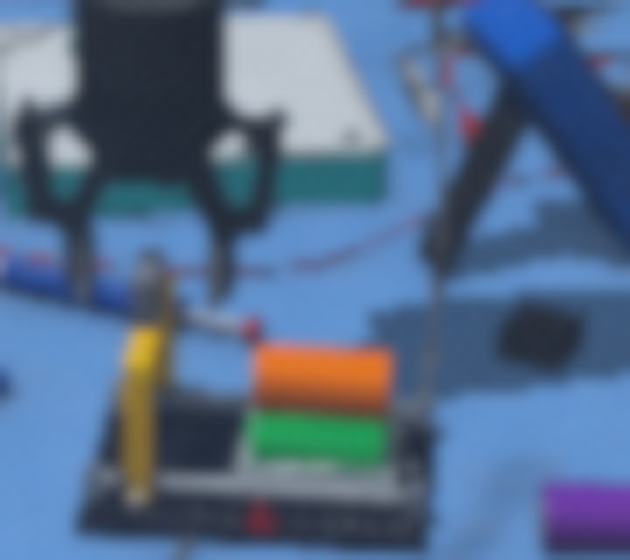

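Request:
{"api": "servo_tool", "payload": {"deltas": [[0,0,0,0,0,0,0],[0,0,0,0,0,0,0.3],[0,0,0,0,0,0,0.5],[0,0,0,0,0,0,0.8],[0,0,0,0,0,0,0.9],[0,0,0,0,0,0,0.9],[0,0,0,0,0,0,0.9]], "force": 40}}

```text
t: 12.58
tcp_pos: [0.6033, -0.1449, 0.1116]
orientation: [-1.571, -0.002, 0.001]
wrist_force: [2.8, 0.7, 4.7]
opening: 0.0137
```

```bash
python3 -c "
from h import *
q=grab('top','t10.png');pickle.dump(q,open('top10.pkl','wb'))
p=grab('side','s10.png');pickle.dump(p,open('side10.pkl','wb'))
cv2.imwrite('pics/c10t.png',cv2.resize(q['img'][170:240,305:375,::-1],None,fx=8,fy=8,interpolation=cv2.INTER_CUBIC))
cv2.imwrite('pics/c10.png',cv2.resize(p['img'][140:210,250:330,::-1],None,fx=8,fy=8,interpolation=cv2.INTER_CUBIC))
o=ctrl.get_obs();print(o['tcp_pos'],o['orientation'],o['opening'],o['wrist_force'])
"
```

```text
[ 0.60324478 -0.14495858  0.11159802] [-1.57099997e+00 -1.98972582e-03  1.48925716e-03] 0.013252848757265156 [ 3.4052726  -0.27637117  4.97406762]
```

View pics/c10t.png

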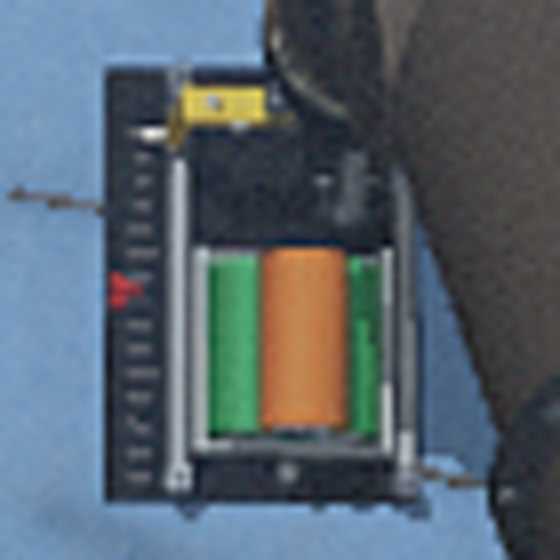

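View pics/c10.png

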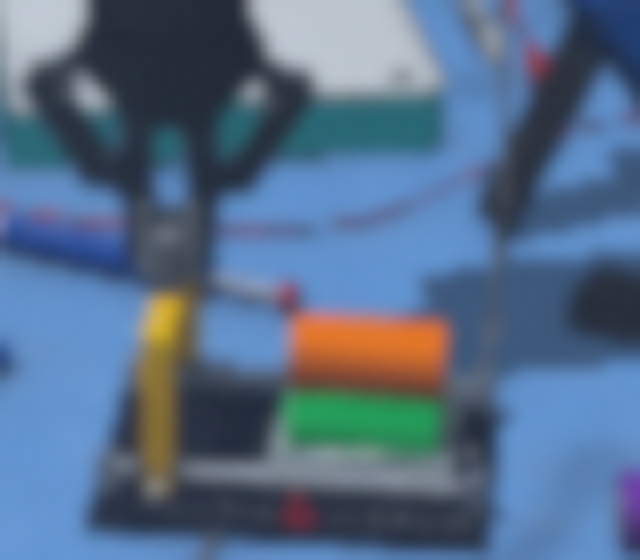

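```bash
cat > pm.py <<'E'
from h import *
def red(p,box,z):
    c=p['img'].astype(float); w=np.clip(c[:,:,0]-np.maximum(c[:,:,1],c[:,:,2])-15,0,None)
    x0,y0,x1,y1=box; w=w[y0:y1,x0:x1]; v,u=np.mgrid[y0:y1,x0:x1]
    uv=[(w*u).sum()/w.sum(),(w*v).sum()/w.sum()]; return np.round(uv,2),ray(p,uv,z),w
def white(p,box,z):
    c=p['img'].astype(float).min(2); x0,y0,x1,y1=box; w=c[y0:y1,x0:x1]; w=np.clip(w-np.percentile(w,50)-25,0,None); v,u=np.mgrid[y0:y1,x0:x1]
    uv=[(w*u).sum()/w.sum(),(w*v).sum()/w.sum()]; return np.round(uv,2),ray(p,uv,z),w
E
python3 - <<'E'
from pm import *
t=pickle.load(open('top10.pkl','rb'));s=pickle.load(open('side10.pkl','rb'))
r=red(t,[316,201,325,212],.0145);print(r[0],r[1]);print(r[2].astype(int))
print(t['img'][182:192,318:330].min(2))
w=white(t,[321,185,326,189],.0145);print(w[0],w[1],w[2].astype(int))
r=red(s,[280,198,296,208],.0145);print(r[0],r[1]);print(r[2].astype(int))
print(s['img'][195:205,264:278].min(2))
for n,p in(('t',t),('s',s)):
  for q in('pointer','mark_clip','tab_grip'):
    pass
E
```

```text
[319.73 205.74] [ 0.53867238 -0.07680563  0.0145    ]
[[ 0  0  0  0  0  0  0  0  0]
 [ 0  0  0  0  0  0  0  0  0]
 [ 0  0  0  0  0  0  0  0  0]
 [ 0  0  0 71  6  0  0  0  0]
 [ 0  0  0 89 95 46 10  0  0]
 [ 0  0  0 66 57 44 27  0  0]
 [ 0  0  0 95 60  0  0  0  0]
 [ 0  0  0 27  1  0  0  0  0]
 [ 0  0  0  0  0  0  0  0  0]
 [ 0  0  0  0  0  0  0  0  0]
 [ 0  0  0  0  0  0  0  0  0]]
[[ 44  46  47  52  44  55  45  46  74  75  92  92]
 [ 41  55  53  50  48  41  46  59  95  64  98  92]
 [ 47  44  41  49  43  51  41  55  73  60  90  93]
 [ 50  46  46  45  35  33  33  53  58  46  67  69]
 [ 52  44  58  94 133 223 215 168  56  64  57  32]
 [ 48  48  45  55  70 133 126 100  55  59  64  42]
 [ 48  46  46  49  37  31  26  57 103  69  54  36]
 [ 45  50  48  57  94  86  37  43  70  68  52  41]
 [ 48  48  43  50  66  58  52  52  98 175  66  32]
 [ 46  50  51  51  49  44  42  45 104 182  89  29]]
[323.58 186.21] [ 0.60385593 -0.08913736  0.0145    ] [[  0   0   0   0   0]
 [ 13  52 142 134  87]
 [  0   0  52  45  19]
 [  0   0   0   0   0]]
[286.82 203.79] [ 0.53767603 -0.0746188   0.0145    ]
[[ 
[... 398 characters left out ...]
 0  0]
 [ 0  0  0  0  0  0  0  0  0  0  0  0  0  0  0  0]
 [ 0  0  0  0  0  0  0  0  0  0  0  0  0  0  0  0]]
[[ 68  57  64  66  58  55  55  60  66  49  42  43  40  38]
 [ 82  75  77  75  64  58  58  66  71  57  52  52  49  48]
 [ 95  97  94  88  70  59  61  72  85  80  81  82  81  80]
 [ 93  97  92  91  75  67  67  79  92  97 105 108 108 110]
 [ 80  79  76  85  86  87  82  80  85  89  97 102 105 107]
 [ 67  59  59  78 100 108  95  80  71  65  68  72  75  76]
 [ 54  47  48  70  98 108  94  77  57  47  48  48  50  52]
 [ 46  44  45  57  75  82  73  62  50  44  45  45  47  50]
 [ 44  42  43  47  55  57  54  53  50  47  49  48  48  52]
 [ 44  43  42  42  43  44  45  48  48  47  47  49  47  50]]
```

Request:
{"api": "servo_tool", "payload": {"deltas": [[-4,0,0,0,0,0,0.9],[-8,0,0,0,0,0,0.9],[-9,0,0,0,0,0,0.9],[-9,0,0,0,0,0,0.9],[-9,0,0,0,0,0,0.9],[-8,0,0,0,0,0,0.9],[-5,0,0,0,0,0,0.9],[0,0,0,0,0,0,0.9]]}}

```text
t: 13.35
tcp_pos: [0.5505, -0.145, 0.1116]
orientation: [-1.571, -0.002, 0.002]
wrist_force: [5.2, -0.8, 3.6]
opening: 0.0136
```

Request:
{"api": "servo_tool", "payload": {"deltas": [[-5,0,0,0,0,0,0.9],[-4,0,0,0,0,0,0.9],[0,0,0,0,0,0,0.9],[0,0,0,0,0,0,0.9]]}}

```text
t: 13.68
tcp_pos: [0.5424, -0.1449, 0.1116]
orientation: [-1.571, -0.003, 0.002]
wrist_force: [6.2, -0.0, 4.4]
opening: 0.0134
```

```bash
cat > look.py <<'E'
from pm import *
import sys
n=sys.argv[1]
q=grab('top');p=grab('side');pickle.dump((q,p),open('l%s.pkl'%n,'wb'))
a=cv2.resize(q['img'][180:240,310:370,::-1],None,fx=7,fy=7,interpolation=cv2.INTER_CUBIC)
b=cv2.resize(p['img'][160:220,265:315,::-1],None,fx=7,fy=7,interpolation=cv2.INTER_CUBIC)
cv2.imwrite('pics/l%s.png'%n,np.hstack([a,b]))
o=ctrl.get_obs();print(o['t'],o['tcp_pos'],o['orientation'],o['opening'],o['wrist_force'])
print(q['img'][200:212,316:330].min(2)); 
r=red(q,[316,201,325,212],.0145);print(r[0],r[1])
E
python3 look.py 1
```

```text
13.7833 [ 0.54263305 -0.14497156  0.11158534] [-1.57103539 -0.00268181  0.00163615] 0.013185898052961892 [ 5.24290434 -1.24516492  4.93260282]
[[120 117  46  49  46  43  42  42  39  55 106 120  90  83]
 [117 119  44  51  59  90  91  92  81  67 111  57  92  88]
 [118 112  46  41  50  57  60  60  45  47  78  65  98  91]
 [115 110  43  35  41  34  35  30  29  54  57  63  91  88]
 [118 113  58  64  61  79 111 182 173 124  53  57  72  88]
 [117 110  59  58  62  70  80 115 128 114  59  59  63  77]
 [120 112  60  46  56  50  49  42  49  75  75  66  55  74]
 [120 113  57  63  61  65  66  53  32  39  73  52  53  85]
 [118 116  53  50  38  46  44  35  43  50 111 163  62  84]
 [116 113  43  40  40  42  46  43  48  53 117 176  81  83]
 [117 113  35  47  58  95  93  89  46  52 116 173  86 120]
 [115 115  35  38  46  54  64  58  44  55 120 170  91 140]]
[319.7  205.75] [ 0.53863389 -0.07669386  0.0145    ]
```

View pics/l1.png

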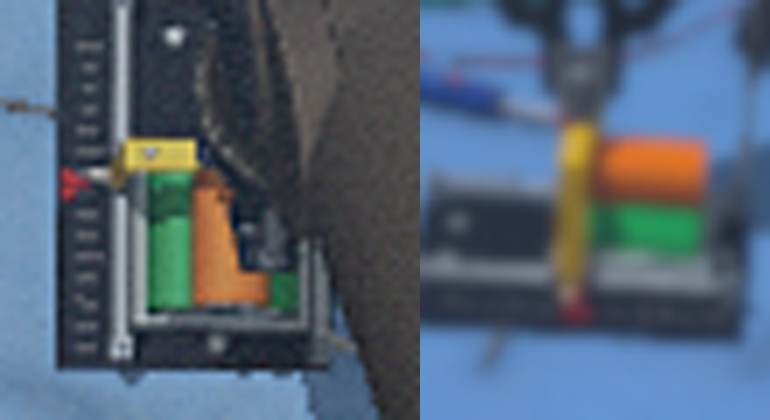

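Run:
```python
from pm import *
s=pickle.load(open('side10.pkl','rb'))
c=s['img'].astype(float)
# pointer at parked: white column profile rows 199-202 minus bg
for r in range(199,203):
    w=c[r,264:276].min(1); print(r,w.astype(int))
w=c[199:202,266:273].min(2).mean(0)-58; w=np.clip(w,0,None);u=(w*np.arange(266,273)).sum()/w.sum();print('u',u)
for z in(.012,.016): print(ray(s,[u,200.5],z))
q,p=pickle.load(open('l1.pkl','rb'))
for k,nm in((s,'10'),(p,'1')):
    r=red(k,[280,198,296,208],.0145);print(r[0],r[1])
# predicted columns in side for pointer/mark at same x
for x in(.539,.543,.604): print(x,proj(s,[[x,-.0885,.014],[x,-.078,.015]]))
q,p=pickle.load(open('l1.pkl','rb'))
print(p['img'][196:207,280:294].min(2)); print(p['img'][196:207,280:294,0].astype(int)-p['img'][196:207,280:294,1])
```

```text
199 [ 80  79  76  85  86  87  82  80  85  89  97 102]
200 [ 67  59  59  78 100 108  95  80  71  65  68  72]
201 [ 54  47  48  70  98 108  94  77  57  47  48  48]
202 [46 44 45 57 75 82 73 62 50 44 45 45]
u 269.16798418972326
[ 0.60347482 -0.0944163   0.012     ]
[ 0.60255275 -0.08774819  0.016     ]
[286.82 203.79] [ 0.53767603 -0.0746188   0.0145    ]
[286.63 202.44] [ 0.53918757 -0.08382439  0.0145    ]
0.539 [[286.80370612 201.89332218]
 [286.53426268 203.15904252]]
0.543 [[285.69244115 201.82884939]
 [285.41555906 203.09387369]]
0.604 [[268.80193245 200.84890473]
 [268.41236853 202.10337187]]
[[ 50  50  64  92  88  69  54  59  75  86  82  94 100 105]
 [ 82  82  87 104  93  69  54  60  79  92  92 104 113 117]
 [113 114 114 114  95  67  56  62  80  91  97 111 118 120]
 [112 114 113 105  91  70  62  65  79  87  99 115 122 124]
 [ 83  86  85  83  84  80  77  73  75  76  88 101 106 109]
 [ 53  54  57  65  81  92  94  81  65  62  65  71  76  76]
 [ 46  46  46  54  77  93  95  74  56  52  48  49  49  51]
 [ 50  49  52  54  63  74  72  60  50  49  48  46  46  45]
 [ 48  49  53  54  56  55  53  49  48  48  51  48  50  50]
 [ 45  47  48  50  51  49  47  45  47  49  50  47  49  49]
 [ 48  47  47  45  48  54  53  53  53  53  47  46  45  45]]
[[ -8  -9  -6   1  11  20  23  19   8 -10 -17 -18 -22 -27]
 [ -8  -7  -8   0  12  21  23  20  10  -4 -11 -13 -15 -18]
 [ -9  -9  -8  -2  10  20  22  19  10  -3  -8 -10 -12 -13]
 [ -9  -8  -7  -4   7  17  19  16   7  -3  -8  -9 -10 -10]
 [ -8  -7  -7  -4   4  13  20  20   9  -3  -7  -8  -9  -8]
 [ -7  -7  -7  -3   4  14  26  30  19   1  -6  -8  -7  -8]
 [ -7  -8  -8  -5   2  15  30  38  26   4  -6  -7  -8  -8]
 [ -7  -7  -6  -5   3  19  39  47  34  13  -1  -7  -7  -8]
 [ -8  -8  -7  -5   6  28  47  54  42  23   3  -6  -7  -7]
 [-10  -8  -7  -5   5  22  38  44  36  19   1  -6  -7  -6]
 [-16 -13 -11 -12  -6   2  11  15  12   2  -8 -11 -11  -9]]
```

Run:
```python
from pm import *
s=pickle.load(open('side10.pkl','rb'));c=s['img'].astype(float)
d=c[:,:,0]-c[:,:,1]
print(d[199:208,280:294].astype(int))
for r in range(200,207):
    w=np.clip(d[r,281:293]+7,0,None); print(r,(w*np.arange(281,293)).sum()/w.sum())
w=c[:,:,:].min(2)
for r in (200,201,202):
    x=w[r,264:275]; b=np.linspace(x[0:3].mean(),x[-2:].mean(),11); k=np.clip(x-b,0,None); print('ptr',r,(k*np.arange(264,275)).sum()/k.sum())
t=pickle.load(open('top10.pkl','rb'));d=t['img'].astype(float);d=d[:,:,0]-d[:,:,1:].max(2)
print(t['img'][202:211,317:326,0]);
for u in range(319,323):
    w=np.clip(d[202:211,u]-0,0,None);print(u,w.astype(int),(w*np.arange(202,211)).sum()/w.sum())
# expected rows top for pointer/mark blade
for x in(.539,): print(proj(t,[[x,-.0885,.0145],[x,-.078,.0145]]))
```

```text
[[ -9  -9  -9  -9  -9 -10  -8  -8  -9  -9  -9 -10  -9 -11]
 [ -8  -8  -8  -8  -8  -7  -3  -1  -4  -7  -8  -8  -9  -9]
 [ -9  -7  -7  -7  -6   2  15  16   7  -3  -7  -8  -7  -8]
 [ -8  -8  -8  -7  -4  12  32  36  19   1  -6  -9  -7  -8]
 [ -8  -7  -7  -5   1  23  44  49  33  13  -2  -6  -8  -7]
 [ -7  -7  -6  -5   7  30  51  55  43  23   3  -7  -7  -7]
 [ -9  -8  -8  -6   4  23  39  43  36  19   2  -6  -7  -7]
 [-16 -14 -12 -11  -7   2  12  15  11   2  -6 -10 -10 -10]
 [-28 -25 -24 -24 -23 -22 -19 -19 -20 -21 -23 -22 -20 -20]]
200 286.9230769230769
201 286.71232876712327
202 286.705035971223
203 286.793427230047
204 286.8219696969697
205 286.9216589861751
206 287.02564102564105
ptr 200 268.9437479559577
ptr 201 269.0926676351403
ptr 202 269.165595463138
[[121  41  37  47  61  58  60  52  52]
 [120  44  29  37  46  45  38  38  55]
 [113  73 157  96  76  86  87  45  51]
 [117  74 167 185 143 106  54  41  54]
 [106  63 138 138 118 108  37  38  53]
 [112  86 172 147  65  67  61  43  53]
 [119  61 100  79  46  47  48  48  52]
 [119  36  40  44  41  35  42  44  56]
 [116  38  53  57  94  90  87  41  55]]
319 [  0   0  86 104  81 110  42   0   0] 205.806146572104
320 [  0   0  21 110  72  75  16   0   0] 205.8469387755102
321 [ 0  0  0 61 59  0  0  0  0] 205.49166666666667
322 [ 0  0  0 25 42  0  0  0  0] 205.62686567164178
[[323.29853014 205.69696819]
 [320.09930361 205.64345414]]
```

Request:
{"api": "servo_tool", "payload": {"deltas": [[-2,0,0,0,0,0,0.9],[-2.2,0,0,0,0,0,0.9],[0,0,0,0,0,0,0.9],[0,0,0,0,0,0,0.9],[0,0,0,0,0,0,0.9]]}}

```text
t: 14.2
tcp_pos: [0.5385, -0.1449, 0.1116]
orientation: [-1.571, -0.003, 0.002]
wrist_force: [6.1, -0.2, 5.1]
opening: 0.0134
```

```bash
python3 look.py 2
```

```text
14.3 [ 0.53854486 -0.14496624  0.11157371] [-1.5710039  -0.00280185  0.00162526] 0.013151957486672803 [ 6.10471466 -0.63952611  5.10451632]
[[118 109  53  48  43  48  39  43  39  47 118 168  59  32]
 [114 116  46  43  59  95  95  90  84  49 105 141  88  88]
 [120 116  43  46  44  66  61  59  54  47  81  73  91  88]
 [119 109  38  33  33  40  38  43  39  54  67  61  93  89]
 [116 112  54  62  61  76  78  71  24  57  62  61  94  92]
 [116 113  63  58  71  69  85 127 123  80  58  57  67  80]
 [119 111  57  49  54  49  76 154 174 126  50  58  62  85]
 [124 113  59  53  57  58  63  90  93  75  65  62  61  80]
 [118 113  58  42  46  44  42  33  28  49  94  55  59  81]
 [116 114  41  34  32  40  34  44  42  41  62  73  59  84]
 [117 122  34  43  57  91  92  90  44  53 117 163  70  78]
 [115 111  29  43  50  61  64  53  43  53 125 170  87 123]]
[319.67 205.74] [ 0.53867136 -0.0765883   0.0145    ]
```

View pics/l2.png

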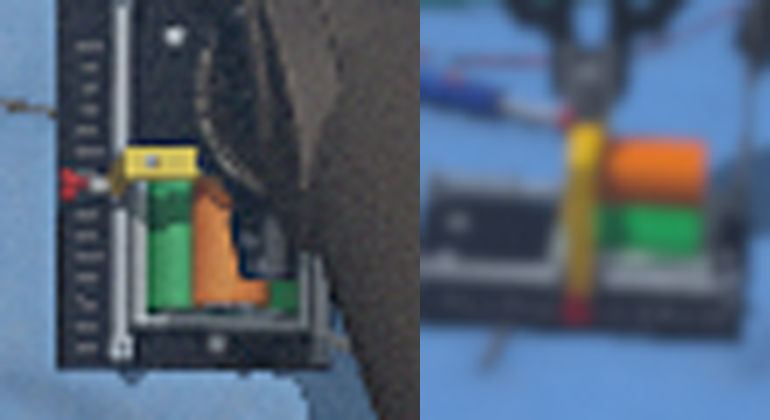

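```bash
python3 -c "
from h import *
print(ctrl.close_job())"
```

```text
the job is handed in; nothing more can be done
None
```

I laid the orange roller on the two green rollers and let go. I then pulled the bridge over the pile by its grey tab to the red mark, and handed the job in at about 14 s while still holding it against the spring.

- **Roller:** I lowered it gently until it touched with about 9 N, eased off, then opened the fingers. Afterwards both cameras showed it parallel to the green rollers, with its centre within about 1 mm of theirs lengthwise. In the last pictures its visible end had not moved as the bridge passed over.
- **Bridge:** The tab travelled about 64.8 mm. From the camera images I worked out that 64.6 to 65 mm was needed. The wrist reads about 6 N of pull, which fits the spring, and the gripper still holds the tab (13 mm opening).
- **Pointer against mark:** In the last top picture the pointer is at row 205.75 to 205.9 and the mark at 205.5 to 205.8, so they agree to within about 1 mm. The pointer reading may be off slightly because a white scale tick lies next to it.
- **Disagreement:** In one side picture, taken before the final 4 mm pull, a direct reading put the pointer about 2.5 mm farther from the mark than the top view did. I put this down to the yellow leg blurring into the pointer. The side picture taken before the pull gave 64.7 mm, in line with the top view.

I did not touch the bystanders or the look-alikes.

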